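Fit a splined tube carrier on a sloping rotator and set its speed

ROBOT

A 6-joint arm with a two-finger parallel gripper is mounted at the origin on a cart in front of the work surface, level with it; the furniture and walls round the work are solid. World frame = base frame: x ahead of the robot, y to its left, z up, the work surface at z = 0. Lengths are in m, angles in degrees, forces in N, time in s.
With the tool pointing down it reaches from about 0.3 to 0.75 m from the base axis. Payload 8.5 kg.
Tool frame: the origin (TCP) lies at the very end of the fingers, on their centre line; the grasp point (between the pads) lies 19 mm behind it (robot.grasp_offset is the distance from the TCP to the grasp point, in m); z points along the fingers, x is the direction in which the jaws open and shut, and the axes are right-handed (so a half turn about z gives the same grasp; the last joint's range is limited). The gripper opens to 88 mm and grips with 3 to 60 N. Pads are 18 mm wide; open, the fingers measure 123 mm over their backs; the gripper's body (75 mm by 187 mm) begins 45 mm behind the grasp point.
Start: joints at [-75.877, 21.807, 74.336, -0, 83.858, -12.336], TCP at [0.245, -0.492, 0.239] pointing down, gripper open.
Joint ranges: [-178.18, 178.18], [-50.72, 133.34], [12.68, 142.11], [-81.47, 261.47], [9.98, 163.14], [-165.26, 165.26]. Speed limits (degrees/s): [136.94, 136.94, 180, 180, 180, 180].

INTERFACE

Orientations are given as a 3x3 rotation matrix whose columns are the frame's x, y, z axes.
In Python, from plant import robot, eyes gives the robot as it stands. The module is installed in compiled form; this text tells all that it offers.
- The arm moves only by the tool step_arm, never from a script. Its argument "deltas" is a list of rows, each a list of 2 entries, a list of its own where there are three numbers: the shift along the tool's x, y, z in mm, then the turn, a rotation vector about the tool's x, y, z in rad. In form: [[[dx, dy, dz], [ax, ay, az]], ...]. A call has 1 to 8 rows; each row shifts and turns the pose as measured when the row begins, along the tool's axes as they then stand; what a row does not reach is not made up. A row lasts 1/12 s, in which the tool goes at most 41.7 mm and 7.16 degrees, less where a joint would pass 70% of its speed; a pose out of reach is approached as far as the arm can. A call with a gripper value outside its range is refused whole. "gripper" is the finger opening in mm, from 0 to 88.1, set as the call begins (left out, the last holds). The fingers move at their own pace and stop on an object; "grip_force" is the grip in N (left out, the last holds). Time passes only in rows, so rows that do not move let the fingers close. It gives the time, the measured TCP pose, the force and the opening at its end, in the units of the state.
- robot.sense(): the state, without advancing time (a new reading comes with each control period).
- eyes.snapshot(name): name is "side" or "top" or "wrist"; returns a dict with "color" (420x560x3 uint8, blue, green, red), "range_z" (420x560 float32, m along the optical axis (not along the pixel's ray), 0 where there is no reading), "fovy" (degrees; the focal length in pixels is half the picture's height over the tangent of half this angle, whatever the lens; pixels are square), "cx", "cy" (the principal point, pixels), "rvec" (rotation vector, rad) and "tvec" (3), from world to camera coordinates, as OpenCV has them. Camera axes: x right, y down, z forward; pixel columns grow to the right and rows downward; lengths in m; the calibration is good to about 2 mm. The wrist camera is an equidistant fisheye: a pixel r from the principal point sees the ray r / f radians off the axis. A picture is of the moment at which its call begins.
- robot.close_job(): hands the job in, once; it reports no verdict.
The state is a dict: "clock": time; "q": joint angles; "dq": joint speeds; "joint_torque": joint torques, N m; "tool_pos": TCP position; "ee_rot": TCP orientation; "ft_force": force on the tool from outside, world axes, zero at the start; "ft_torque": the same for the moment, N m; "grip_width": finger opening in m.
Only numpy, scipy, OpenCV 4.12 (cv2) and the standard library are available. Lean on these libraries where they do the work, as an engineer would, in place of code of your own. Each camera call takes 0.05 s, during which the arm holds its last target.

TASK

Get the tube rotator ready for its next run: put the carrier with eight holes on the rotator's sloping splined drive shaft, rock it to and fro under a light push until the teeth mesh, push it fully home against the collar and let go. Then set the speed selector on the rotator's front to its fifth mark, which is the fourth click clockwise from the slow end stop. Leave the carrier with four holes where it stands, and knock nothing over.

Things in the scene. Friction and masses are not known exactly. Their poses are not given: they have to be found in the camera images.
- carrier_eight: Grey tube carrier with EIGHT 12 mm holes, 72 mm high, about 160 g, loose; the one to fit. Round hub 38 mm across, thin disc 96 mm across at 27 to 32 mm height, square grip on top. Origin: centre of the hub's underside (mouth of the bore); z up the axis. It starts upright on the worktop, any yaw, left or right of the rotator; the four-hole carrier has the other place.
- carrier_eight_grip (a point): Point on the axis of the eight-hole carrier, 56 mm above its underside, in the middle of the square grip: 24 x 24 mm, solid, from 33 to 72 mm above the underside, flats facing the carrier's x and y; either pair may be gripped. Below the grip the hub and disc are wider. The blind bore under it is 27 mm deep: six grooves, 8 mm wide, 60 degrees apart; lands reach in to 10 mm from the axis.
- carrier_four: Same grey carrier, but with FOUR larger holes (18 mm); loose; it must stay where it stands. Origin and axes as for the eight-hole one.
- rotator: Tube rotator, heavy and fixed: white wedge-shaped housing 128 mm wide (y), 209 mm deep (its x from -101 to 109 mm), 42 mm high in front and 132 mm at the back, its deck sloping up to the rear at 25 degrees. Origin: centre of the footprint on the worktop, x to the rear, z up. Mains off. The drive shaft stands square on the upper deck, the selector on the lower front, 128 mm apart.
- shaft_seat (a point): Centre of the collar face (41 mm across) on which the hub rests when fully home: carrier origin here, its z along this z. z points out along the shaft, up and 25 degrees toward the rotator's front; x up the slope. The steel shaft has six teeth, 0 to 18 mm out: 6 mm wide, 60 degrees apart, to 13.5 mm from the axis, on a core of 9 mm radius. The frame does not turn with the shaft.
- shaft_nose (a point): Tip of the shaft, 25 mm out from the seat; a conical nose (18 to 25 mm) centres the bore. The angle of the teeth varies and is not told. An unmeshed carrier stops with its origin about 18 mm out; it meshes within about 4 degrees of the right angle, so a sweep of 60 degrees always finds it. The gear motor holds the shaft up to 0.5 N m, then it creeps. Frame as at the seat.
- selector_grip (a point): Middle of the selector knob's bar, on the knob's axis; z points out square to the sloping deck (25 degrees from vertical), x runs along the bar to its white pointer end and turns with the knob. Black bar 10 mm thick and 36 mm long; it rises from the round skirt (40 mm across, top 15 mm below this point) to 11 mm above this point.
- selector (a joint): Angle of the selector: 0 at the first mark (slow end stop), growing clockwise seen from above, 0.349 rad (20 degrees) a click, seven marks to 2.094. It springs into the nearest click when let go; about 0.1 N m takes it over each. It starts on one of the first three marks. Fifth mark: 1.396.
- water_bottle: Clear bottle 65 mm across, 207 mm high, standing at the left of the left place; origin centre of the underside. Bystander, loose.
- cleaner_spray: Spray bottle, 264 mm high, about 56 mm across y by 119 mm along x as it stands, at the right of the right place; origin centre of the underside. Bystander, loose.
- reagent_a: Dropper bottle 27 mm across, 74 mm high, near the left place; origin centre of the underside. Bystander, loose.
- reagent_b: Dropper bottle 29 mm across, 78 mm high, near the right place; origin centre of the underside. Bystander, loose.
- reagent_d: Dropper bottle 33 mm across, 78 mm high, near the right place; origin centre of the underside. Bystander, loose.
- sample_cup_0: Lidded sample cup 56 mm across, 58 mm high, in front of the rotator's left side; origin centre of the underside. Bystander, loose.

How it is judged (in metres and radians):
On the way, in this order (a step that is already met when the one before it is completed fails the run):
1. The eight-hole carrier is meshed and fully home on the drive shaft (distance between carrier_eight and shaft_seat below 0.004 m and angle between the z axis of carrier_eight and the z axis of shaft_seat, either way round below 0.06 rad), for 0.2 s.
2. The speed selector stands on its fifth mark (value of joint selector between 1.276 and 1.516 rad), for 0.2 s.
At the end, for the whole second after the job is handed in: The eight-hole carrier rests on the drive shaft, its origin within 4 mm of the seat point and its axis within 0.06 rad of the shaft's, released and still; the selector stands within 0.12 rad of its fifth mark (1.396 rad) (all of step 1 and all of step 2 and linear speed of carrier_eight below 0.02 m/s); the robot touches nothing.
It fails at once if the four-hole carrier is pushed more than 30 mm from its place or tipped (distance of carrier_four from where it was at the start of the episode above 0.03 m or angle between carrier_four's own z axis and vertical above 0.5 rad).
It fails at once if a bottle or the sample cup is knocked over (angle between any of water_bottle, cleaner_spray, reagent_a, reagent_b, reagent_d, sample_cup_0's own z axis and vertical above 0.6 rad).
It also fails if it takes over 58 s, if anything falls off the work surface, if the arm or the gripper's body presses on something with over 40 N, if the wrist force passes 120 N, or if a joint passes its speed limit or range.

## Working session

There is one attempt and no reset: what is moved stays moved. The work goes in short steps, Python scripts to look and compute and a tool call to move; the robot and the scene stay as the last step left them, time stands still between calls to the robot, and variables do not carry over. Pictures are saved under pics/ and viewed, and the job is handed in when it is done.

Besides the shell and the picture viewer there is one more tool, called as name(argument=value, ...), one argument or row to a line, values as JSON. step_arm: Moves the arm, as the interface text tells. Its arguments: {"type":"object","properties":{"deltas":{"type":"array","items":{"type":"array"}},"gripper":{"type":"number"},"grip_force":{"type":"number"}},"required":["deltas"]}

```bash
mkdir -p pics; cat > h.py <<'E'
import numpy as np, cv2
from plant import robot, eyes
def snap(n):
    s=eyes.snapshot(n); return s
def world(s,fish=False):
    h,w=s['range_z'].shape; f=h/2/np.tan(np.radians(s['fovy'])/2)
    u,v=np.meshgrid(np.arange(w),np.arange(h))
    x=(u-s['cx']);y=(v-s['cy']);z=s['range_z']
    if fish:
        r=np.hypot(x,y)+1e-9;k=np.tan(r/f)/r
        P=np.stack([x*k*z,y*k*z,z],-1)
    else: P=np.stack([x/f*z,y/f*z,z],-1)
    R=cv2.Rodrigues(np.array(s['rvec'],float))[0]
    return (P-np.array(s['tvec']).ravel())@R
def st():
    s=robot.sense()
    print('t',s['clock'],'p',np.round(s['tool_pos'],4),'F',np.round(s['ft_force'],1),'T',np.round(s['ft_torque'],2),'g',s['grip_width']);print(np.round(s['ee_rot'],3).tolist(),np.round(s['q'],1));return s
E
python3 - <<'E'
from h import *
import pickle
st()
for n in('top','side'):
    s=snap(n);cv2.imwrite(f'pics/{n}0.png',s['color']);pickle.dump(s,open(f'{n}0.pkl','wb'));print(n,s['fovy'],s['cx'],s['cy'],np.ravel(s['rvec']),np.ravel(s['tvec']))
E
```

```text
t 0.0 p [ 0.245  -0.4921  0.2381] F [-0.2  0.1  0.5] T [ 0.   -0.    0.01] g 0.08814218367579059
[[0.446, -0.895, -0.0], [-0.895, -0.446, 0.001], [-0.001, -0.0, -1.0]] [-75.9  21.8  74.4  -0.   83.9 -12.3]
top 44.944184106408606 275.7181496653364 209.70213513952606 [ 2.19119837 -2.17649584  0.09679769] [-0.04081895  0.51505968  1.41036795]
side 53.20025442955824 272.2421351237504 215.7873797685541 [ 2.06813635 -0.15250495  0.09275427] [-0.50599715  0.14076404  1.31149664]
```

View pics/top0.png

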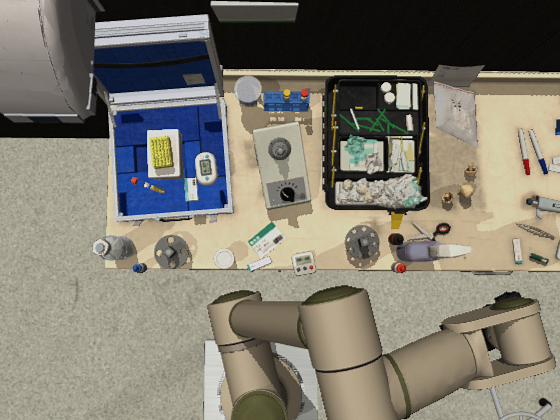

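View pics/side0.png

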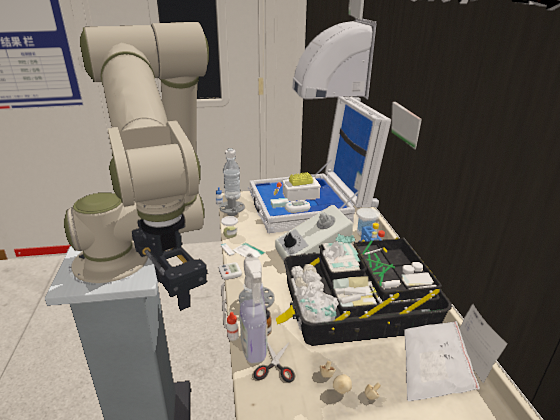

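```bash
python3 - <<'E'
from h import *
import pickle
s=pickle.load(open('top0.pkl','rb'));c=s['color']
a=cv2.resize(c[215:280,90:280],None,fx=4,fy=4,interpolation=cv2.INTER_CUBIC)
b=cv2.resize(c[215:280,330:520],None,fx=4,fy=4,interpolation=cv2.INTER_CUBIC)
cv2.imwrite('pics/z1.png',np.vstack([a,b]))
cv2.imwrite('pics/z2.png',cv2.resize(c[115:215,240:330],None,fx=6,fy=6,interpolation=cv2.INTER_CUBIC))
W=world(s)
for n,(u,v) in dict(L=(173,252),R=(362,245),shaft=(280,149),knob=(289,195)).items(): print(n,np.round(W[v,u],3))
for n,(u0,u1,v0,v1) in dict(L=(150,195,230,272),R=(340,385,222,268)).items():
    P=W[v0:v1,u0:u1].reshape(-1,3)
    for lo,hi in((.022,.04),(.064,.08)):
        Q=P[(P[:,2]>lo)&(P[:,2]<hi)]; print(n,lo,len(Q),np.round(Q.min(0),4),np.round(Q.max(0),4),np.round(Q.mean(0),4))
        if lo>.05: print(cv2.minAreaRect((Q[:,:2]*1000).astype(np.float32)))
        else: print(cv2.minEnclosingCircle((Q[:,:2]*1000).astype(np.float32)))
E
```

```text
L [0.395 0.239 0.073]
R [ 0.417 -0.271  0.072]
shaft [ 0.664 -0.047  0.143]
knob [ 0.551 -0.073  0.081]
L 0.022 724 [0.3503 0.2051 0.0221] [0.442  0.3017 0.0398] [0.3961 0.2524 0.0314]
((396.32867431640625, 253.73324584960938), 48.7809944152832)
L 0.064 81 [0.3813 0.2377 0.0643] [0.4109 0.267  0.0793] [0.396  0.2523 0.0709]
((396.2074890136719, 253.03851318359375), (23.531539916992188, 23.098119735717773), 51.67060470581055)
R 0.022 728 [ 0.3813 -0.3246  0.0228] [ 0.4735 -0.2304  0.0397] [ 0.4269 -0.2768  0.0313]
((426.9515380859375, -277.85076904296875), 48.334171295166016)
R 0.064 80 [ 0.4143 -0.29    0.0644] [ 0.4389 -0.2633  0.0794] [ 0.4266 -0.277   0.0712]
((426.71978759765625, -276.7287292480469), (23.279447555541992, 24.423051834106445), 11.19837760925293)
```

View pics/z1.png

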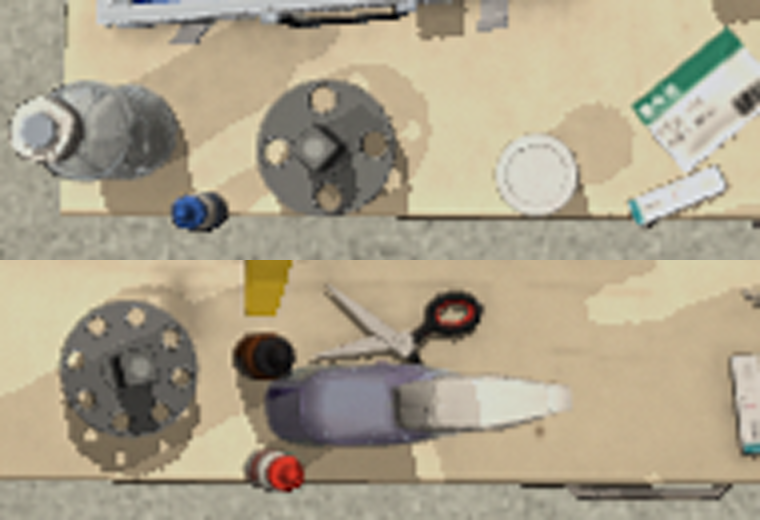

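View pics/z2.png

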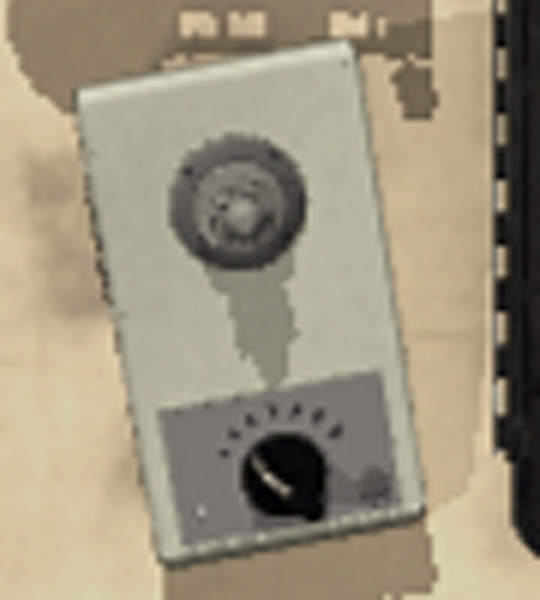

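The eight-hole carrier is on the right, at top-image pixel (362,245), and the four-hole carrier is on the left at (173,252). The rotator is yawed about 10°. Next I'll fit the rotator's pose.

```bash
python3 - <<'E'
from h import *
import pickle
s=pickle.load(open('top0.pkl','rb'))
W=world(s)
P=W[115:220,240:330].reshape(-1,3)
# deck: iteratively fit plane
Q=P[(P[:,2]>.045)&(P[:,2]<.135)&(P[:,1]<.04)&(P[:,1]>-.13)&(P[:,0]>.5)&(P[:,0]<.76)]
rng=np.random.default_rng(0);best=0
for i in range(500):
    a=Q[rng.choice(len(Q),3,False)];n=np.cross(a[1]-a[0],a[2]-a[0]);n/=np.linalg.norm(n)+1e-12
    if abs(n[2])<.8: continue
    m=abs((Q-a[0])@n)<.003
    if m.sum()>best: best=m.sum();M=m
for _ in range(3):
    I=Q[M];c=I.mean(0);n=np.linalg.svd(I-c)[2][2];n*=np.sign(n[2]);M=abs((Q-c)@n)<.003
print('n',n,'tilt',np.degrees(np.arccos(n[2])),'yaw up-slope',np.degrees(np.arctan2(-n[1],-n[0])),len(I))
M=abs((Q-c)@n)<.004
rect=cv2.minAreaRect((Q[M][:,:2]*1000).astype(np.float32));print(rect)
print(cv2.boxPoints(rect))
# shaft collar: points above plane
h=(P-c)@n
# rotator axes
yaw=np.arctan2(-n[1],-n[0]);
ax=np.array([np.cos(yaw),np.sin(yaw),0]);
xs=np.array([ax[0]*n[2],ax[1]*n[2],np.sqrt(1-n[2]**2)]);ys=np.cross(n,xs)
loc=np.stack([(P-c)@xs,(P-c)@ys,h],1)*1000
for nm,sel in dict(up=(loc[:,0]>-20)&(loc[:,0]<80),low=(loc[:,0]<-40)&(loc[:,0]>-115)).items():
    L=loc[sel&(abs(loc[:,1])<50)]
    for lo in range(5,55,4):
        q=L[(L[:,2]>=lo)&(L[:,2]<lo+4)]
        if len(q)>3:
            print(nm,lo,len(q),np.round(q[:,:2].min(0),1),np.round(q[:,:2].max(0),1),np.round(q.mean(0),1), np.round(c+(q.mean(0)/1000)@np.stack([xs,ys,n]),4))
print(c)
E
```

```text
n [-0.4088141  -0.08265383  0.90886709] tilt 24.650742367995903 yaw up-slope 11.429955125552173 2182
((629.4591064453125, -52.840904235839844), (201.59791564941406, 127.93862915039062), 10.996533393859863)
[[ 518.3088     -9.273508]
 [ 542.7131   -134.86302 ]
 [ 740.60944   -96.4083  ]
 [ 716.20514    29.181213]]
up 5 105 [-18.8 -44.5] [78.6 45.1] [41.8 -3.1  6.5] [ 0.6716 -0.0473  0.1147]
up 9 65 [ 20.  -21.5] [73.  19.7] [43.9  1.4 11.1] [ 0.6706 -0.0429  0.1197]
up 13 29 [ 23.7 -19. ] [61.  18.4] [47.5 -3.1 14.4] [ 0.6735 -0.047   0.1242]
up 17 6 [ 42.5 -12.6] [58.6  9.1] [50.3 -2.5 19. ] [ 0.6739 -0.0463  0.1295]
up 21 5 [28.4 -9.6] [49.7 12.3] [41.7  3.2 22.9] [ 0.6636 -0.0426  0.1295]
up 25 18 [32.7 -9.8] [53.1 13. ] [44.2  1.4 27.4] [ 0.6643 -0.0442  0.1346]
up 29 18 [ 30.7 -11.3] [52.3  6.8] [41.3 -2.3 31. ] [ 0.6609 -0.0487  0.1367]
up 33 24 [ 33.6 -13.3] [49.2 10.3] [41.9  0.8 34.7] [ 0.6594 -0.0459  0.1403]
up 37 4 [38.8 -4.9] [41.5  0.6] [40.  -2.6 38.3] [ 0.6569 -0.0499  0.1428]
low 5 94 [-113.6  -46.3] [-41.7  42.6] [-79.9  -4.9   6.6] [ 0.5635 -0.0711  0.064 ]
low 9 28 [-99.2 -47.8] [-67.3  19.4] [-82.1  -0.8  10.4] [ 0.5592 -0.0678  0.0666]
low 13 10 [-94.9  -5.7] [-65.9  15.9] [-79.8   7.5  14.5] [ 0.5579 -0.0595  0.0713]
low 17 5 [-88.5  -7.1] [-72.5  13. ] [-78.8   3.6  18.9] [ 0.5577 -0.0635  0.0756]
low 25 7 [-101.4  -12.4] [-71.3  13.8] [-79.9   3.9  26.5] [ 0.5536 -0.0641  0.0821]
low 29 17 [-98.1 -10.3] [-74.1  14.4] [-86.9   0.8  31.2] [ 0.546  -0.0687  0.0834]
low 33 23 [-97.8 -12.3] [-71.1  12.5] [-84.1   1.5  34.3] [ 0.5472 -0.0678  0.0875]
low 37 6 [-99.5  -8.5] [-78.7   7.3] [-91.3  -2.5  38.1] [ 0.54   -0.0733  0.0879]
[ 0.63639747 -0.05132172  0.09131845]
```

```bash
python3 - <<'E'
from h import *
import pickle
s=pickle.load(open('top0.pkl','rb'));W=world(s)
P=W.reshape(-1,3)
for lo in (0.04,.08,.12,.16,.2,.24):
    for nm,b in dict(spray=(.3,.55,-.62,-.33),blackbox=(.45,.85,-.5,-.14),back=(.73,.9,-.14,.2),left=(.45,.9,.04,.4)).items():
        Q=P[(P[:,0]>b[0])&(P[:,0]<b[1])&(P[:,1]>b[2])&(P[:,1]<b[3])&(P[:,2]>lo)&(P[:,2]<lo+.04)]
        if len(Q)>5: print(nm,lo,len(Q),np.round(Q.min(0),3),np.round(Q.max(0),3))
E
```

```text
spray 0.04 590 [ 0.344 -0.453  0.04 ] [ 0.548 -0.331  0.08 ]
blackbox 0.04 2693 [ 0.451 -0.5    0.04 ] [ 0.85  -0.162  0.08 ]
back 0.04 2068 [ 0.73  -0.138  0.04 ] [0.9  0.2  0.08]
left 0.04 12011 [0.467 0.041 0.04 ] [0.9  0.4  0.08]
spray 0.08 551 [ 0.375 -0.452  0.08 ] [ 0.55 -0.33  0.12]
blackbox 0.08 6719 [ 0.504 -0.454  0.08 ] [ 0.85  -0.162  0.12 ]
back 0.08 802 [ 0.742 -0.12   0.08 ] [0.898 0.2   0.12 ]
left 0.08 2173 [0.593 0.041 0.08 ] [0.898 0.4   0.12 ]
spray 0.12 322 [ 0.378 -0.456  0.121] [ 0.43  -0.376  0.16 ]
blackbox 0.12 2457 [ 0.551 -0.43   0.12 ] [ 0.85 -0.19  0.16]
back 0.12 340 [ 0.73  -0.097  0.12 ] [0.888 0.2   0.16 ]
left 0.12 1385 [0.616 0.11  0.12 ] [0.888 0.399 0.16 ]
spray 0.16 157 [ 0.382 -0.445  0.16 ] [ 0.425 -0.399  0.2  ]
blackbox 0.16 427 [ 0.613 -0.306  0.16 ] [ 0.7   -0.21   0.181]
back 0.16 263 [0.834 0.111 0.16 ] [0.894 0.199 0.2  ]
left 0.16 839 [0.834 0.111 0.16 ] [0.894 0.4   0.2  ]
spray 0.2 83 [ 0.385 -0.45   0.2  ] [ 0.424 -0.405  0.24 ]
back 0.2 225 [0.838 0.111 0.2  ] [0.899 0.199 0.24 ]
left 0.2 633 [0.838 0.111 0.2  ] [0.899 0.399 0.24 ]
spray 0.24 464 [ 0.388 -0.497  0.24 ] [ 0.421 -0.409  0.27 ]
back 0.24 373 [0.843 0.111 0.24 ] [0.899 0.2   0.28 ]
left 0.24 1292 [0.843 0.111 0.24 ] [0.899 0.399 0.28 ]
```

```bash
cat >> h.py <<'E'
from scipy.spatial.transform import Rotation as Ro
def plan(p1,R1,n,p0=None,R0=None):
    s=robot.sense()
    p0=np.array(s['tool_pos']) if p0 is None else p0; R0=np.array(s['ee_rot']) if R0 is None else R0
    w=Ro.from_matrix(R0.T@R1).as_rotvec();rows=[];R=R0;d=(np.array(p1)-p0)/n*1000
    for i in range(n):
        rows.append([np.round(R.T@d,1).tolist(),np.round(w/n,4).tolist()])
        R=R@Ro.from_rotvec(w/n).as_matrix()
    print(len(rows),'rows, step mm',np.round(np.linalg.norm(d),1),'deg',np.round(np.degrees(np.linalg.norm(w)/n),2))
    print(str(rows).replace(' ',''))
def down(yaw):
    a=np.radians(yaw);x=np.array([np.cos(a),np.sin(a),0]);z=np.array([0,0,-1.]);return np.stack([x,np.cross(z,x),z],1)
E
python3 - <<'E'
from h import *
plan([.26,-.27,.24],down(-15),8)
plan([.415,-.277,.22],down(11.2),5,np.array([.26,-.27,.24]),down(-15))
E
```

```text
8 rows, step mm 27.8 deg 6.07
[[[-24.0,-14.1,-0.2],[-0.0001,0.0001,-0.1059]],[[-22.4,-16.5,-0.2],[-0.0001,0.0001,-0.1059]],[[-20.5,-18.8,-0.2],[-0.0001,0.0001,-0.1059]],[[-18.4,-20.9,-0.2],[-0.0001,0.0001,-0.1059]],[[-16.1,-22.7,-0.2],[-0.0001,0.0001,-0.1059]],[[-13.6,-24.3,-0.2],[-0.0001,0.0001,-0.1059]],[[-11.0,-25.6,-0.2],[-0.0001,0.0001,-0.1059]],[[-8.2,-26.6,-0.2],[-0.0001,0.0001,-0.1059]]]
5 rows, step mm 31.3 deg 5.24
[[[30.3,-6.7,4.0],[0.0,0.0,-0.0915]],[[30.8,-3.9,4.0],[0.0,0.0,-0.0915]],[[31.0,-1.0,4.0],[0.0,0.0,-0.0915]],[[31.0,1.8,4.0],[0.0,0.0,-0.0915]],[[30.7,4.6,4.0],[0.0,0.0,-0.0915]]]
```

step_arm(
  deltas=[
    [[-24,-14,0],[0,0,-0.106]],
    [[-22.4,-16.5,0],[0,0,-0.106]],
    [[-20.5,-18.8,0],[0,0,-0.106]],
    [[-18.4,-21,0],[0,0,-0.106]],
    [[-16,-22.7,0],[0,0,-0.106]],
    [[-13.6,-24.3,0],[0,0,-0.106]],
    [[-11,-25.6,0],[0,0,-0.106]],
    [[-8.2,-26.6,0],[0,0,-0.106]],
  ],
)

```text
clock: 0.77
tool_pos: [0.2561, -0.2634, 0.2346]
ee_rot: [[0.974, -0.227, -0.003], [-0.227, -0.974, 0.007], [-0.004, -0.006, -1.0]]
ft_force: [1.4, -0.0, 0.5]
grip_width: 0.0877
```

step_arm(
  deltas=[
    [[30,-6.7,3],[0,0,-0.092]],
    [[31,-3.9,3],[0,0,-0.092]],
    [[31,-1,3],[0,0,-0.092]],
    [[31,1.8,3],[0,0,-0.092]],
    [[31,8,3],[0,0,-0.075]],
    [[0,0,0],[0,0,0]],
  ],
)

```text
clock: 1.27
tool_pos: [0.4169, -0.2586, 0.2183]
ee_rot: [[0.971, 0.241, -0.003], [0.241, -0.971, 0.008], [-0.001, -0.009, -1.0]]
ft_force: [-0.7, 0.6, -0.1]
grip_width: 0.0878
```

```bash
python3 - <<'E'
from h import *
import pickle
s=snap('wrist');st();cv2.imwrite('pics/w1.png',s['color']);pickle.dump(s,open('w1.pkl','wb'))
W=world(s,True)
print(s['fovy'],s['cx'],s['cy'],np.round(W[210,280],3))
P=W.reshape(-1,3);
ok=(s['range_z'].ravel()>0)&(np.hypot(P[:,0]-.427,P[:,1]+.277)<.06)
P=P[ok]
print('table',np.median(P[(P[:,2]<.015),2]))
for lo,hi in((.024,.04),(.066,.078)):
    Q=P[(P[:,2]>lo)&(P[:,2]<hi)]
    m=(Q[:,:2]*1000).astype(np.float32)
    print(len(Q),np.median(Q[:,2]),cv2.minEnclosingCircle(m),cv2.minAreaRect(m),Q.mean(0))
E
```

```text
t 1.3167 p [ 0.415  -0.2581  0.2184] F [-0.3  0.3  0.4] T [-0.04 -0.07  0.05] g 0.08811181267283479
[[0.971, 0.238, -0.005], [0.238, -0.971, 0.009], [-0.002, -0.01, -1.0]] [-45.9  16.9  85.5   0.2  78.2 -59.7]
65.70646984690485 277.0330127950176 211.8198872408077 [ 0.421 -0.267  0.066]
table -0.0020461315317889914
4625 0.0302753585153185 ((425.3352355957031, -278.4615173339844), 47.96049499511719) ((425.0080261230469, -278.5369873046875), (94.30657196044922, 94.83946228027344), 59.14501953125) [ 0.42454428 -0.2758746   0.03029225]
624 0.07005283180438002 ((425.06787109375, -277.352294921875), 15.359380722045898) ((425.76910400390625, -277.69891357421875), (23.826515197753906, 23.85437774658203), 13.824456214904785) [ 0.4253202  -0.27711081  0.06995068]
```

View pics/w1.png

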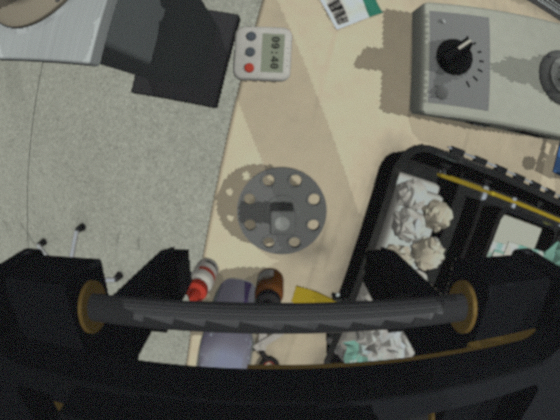

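```bash
python3 - <<'E'
from h import *
import pickle
for n in('w1','top0'):
    s=pickle.load(open(n+'.pkl','rb'));W=world(s,n=='w1');P=W.reshape(-1,3)
    P=P[s['range_z'].ravel()>0]
    a=np.radians(13.5);e=np.array([np.cos(a),np.sin(a)]);f=np.array([-e[1],e[0]])
    d=P[:,:2]-[.426,-.277];X=d@e;Y=d@f
    for x0 in np.arange(.05,.13,.01):
        q=P[(X>x0)&(X<x0+.01)&(abs(Y)<.045)]
        print(n,round(x0,2),len(q),np.round(np.percentile(q[:,2],[50,90,98]),3) if len(q) else '')
plan([.426,-.277,.12],down(13.5),4)
E
```

```text
w1 0.05 4322 [0.314 0.323 0.324]
w1 0.06 2384 [0.305 0.324 0.324]
w1 0.07 1036 [-0.001  0.323  0.324]
w1 0.08 1061 [-0.001  0.08   0.081]
w1 0.09 1330 [0.031 0.08  0.081]
w1 0.1 731 [0.033 0.074 0.081]
w1 0.11 1079 [0.063 0.078 0.085]
w1 0.12 1149 [0.075 0.099 0.104]
top0 0.05 109 [-0.001  0.003  0.006]
top0 0.06 111 [-0.001  0.003  0.005]
top0 0.07 107 [-0.002  0.003  0.006]
top0 0.08 138 [0.001 0.081 0.085]
top0 0.09 121 [0.006 0.081 0.085]
top0 0.1 123 [0.028 0.084 0.09 ]
top0 0.11 160 [0.056 0.09  0.106]
top0 0.12 156 [0.077 0.1   0.11 ]
4 rows, step mm 25.2 deg 0.16
[[[1.6,5.5,24.6],[-0.0024,0.0006,0.0011]],[[1.6,5.4,24.6],[-0.0024,0.0006,0.0011]],[[1.6,5.3,24.6],[-0.0024,0.0006,0.0011]],[[1.6,5.3,24.6],[-0.0024,0.0006,0.0011]]]
```

step_arm(
  deltas=[
    [[1.6,5.5,24],[-0.003,0,0]],
    [[1.6,5.5,24],[-0.003,0,0]],
    [[1.6,5.3,24],[-0.003,0,0]],
    [[1.6,5.3,20],[0,0,0]],
    [[0,0,0],[0,0,0]],
  ],
  gripper=70,
)

```text
clock: 1.73
tool_pos: [0.4232, -0.2776, 0.1243]
ee_rot: [[0.973, 0.233, -0.002], [0.233, -0.973, -0.002], [-0.003, 0.001, -1.0]]
ft_force: [-0.0, -0.3, -0.5]
grip_width: 0.0699
```

```bash
python3 - <<'E'
from h import *
import pickle
s=snap('wrist');st();cv2.imwrite('pics/w2.png',s['color'])
W=world(s,True)
P=W.reshape(-1,3);
ok=(s['range_z'].ravel()>0)&(np.hypot(P[:,0]-.427,P[:,1]+.277)<.06)
P=P[ok]
for lo,hi in((.024,.04),(.064,.08)):
    Q=P[(P[:,2]>lo)&(P[:,2]<hi)]
    m=(Q[:,:2]*1000).astype(np.float32)
    print(len(Q),np.median(Q[:,2]),cv2.minEnclosingCircle(m),cv2.minAreaRect(m),Q.mean(0))
plan([.426,-.277,.038],down(13.5),4)
E
```

```text
t 1.7833 p [ 0.4235 -0.2777  0.126 ] F [-0.4  0.7  0.5] T [-0.03 -0.11  0.07] g 0.07018197981682943
[[0.973, 0.233, -0.001], [0.233, -0.973, -0.003], [-0.002, 0.003, -1.0]] [-46.6  24.2  91.3  -0.2  64.4 -60. ]
8800 0.030330872626026663 ((425.56500244140625, -278.6961364746094), 48.39867401123047) ((425.49853515625, -278.65185546875), (96.03612518310547, 95.78807830810547), 61.4135627746582) [ 0.42459555 -0.27485878  0.03035989]
1291 0.07002996957391595 ((425.39117431640625, -277.97381591796875), 15.656164169311523) ((425.2330627441406, -277.6944580078125), (23.214242935180664, 24.179906845092773), 13.727473258972168) [ 0.42506694 -0.27683664  0.06983336]
4 rows, step mm 22.0 deg 0.05
[[[0.7,-0.1,22.0],[0.0007,0.0004,-0.0002]],[[0.7,-0.1,22.0],[0.0007,0.0004,-0.0002]],[[0.7,-0.0,22.0],[0.0007,0.0004,-0.0002]],[[0.7,-0.0,22.0],[0.0007,0.0004,-0.0002]]]
```

View pics/w2.png

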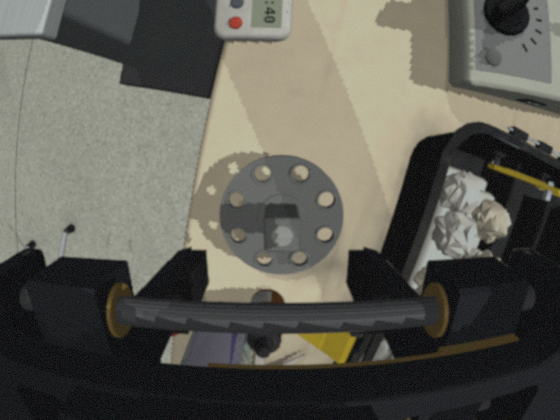

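The wrist image shows the eight-hole carrier centred at (281,213), square with the jaws. I'll lower the gripper and close it.

step_arm(
  deltas=[
    [[0.5,-0.2,22],[0,0,0]],
    [[0.5,-0.1,22],[0,0,0]],
    [[0.5,0,22],[0,0,0]],
    [[0.3,0,20],[0,0,0]],
    [[0,0,0],[0,0,0]],
  ],
)

```text
clock: 2.2
tool_pos: [0.4248, -0.2797, 0.0457]
ee_rot: [[0.974, 0.228, 0.007], [0.228, -0.974, -0.012], [0.004, 0.013, -1.0]]
ft_force: [-0.0, -0.3, -0.4]
grip_width: 0.0701
```

```bash
python3 - <<'E'
from h import *
st()
E
```

```text
t 2.2 p [ 0.4248 -0.2797  0.0457] F [-0.  -0.3 -0.4] T [-0.01 -0.06 -0.01] g 0.07007236841272423
[[0.974, 0.228, 0.007], [0.228, -0.974, -0.012], [0.004, 0.013, -1.0]] [-46.6  30.9  96.5  -0.2  51.8 -59.6]
```

step_arm(
  deltas=[
    [[1.0,-2.0,6.5],[0.013,-0.004,0]],
    [[0,0,0],[0,0,0]],
  ],
)

```text
clock: 2.37
tool_pos: [0.4254, -0.278, 0.0416]
ee_rot: [[0.974, 0.226, 0.001], [0.226, -0.974, -0.001], [0.001, 0.001, -1.0]]
ft_force: [-0.2, -0.1, -0.6]
grip_width: 0.0699
```

step_arm(
  deltas=[
    [[0,0,0],[0,0,0]],
    [[0,0,0],[0,0,0]],
    [[0,0,0],[0,0,0]],
    [[0,0,0],[0,0,0]],
    [[0,0,0],[0,0,0]],
    [[0,0,0],[0,0,0]],
  ],
  gripper=10,
  grip_force=40,
)

```text
clock: 2.87
tool_pos: [0.4268, -0.2795, 0.0467]
ee_rot: [[0.974, 0.226, 0.006], [0.226, -0.974, -0.007], [0.005, 0.008, -1.0]]
ft_force: [-0.3, -0.3, 0.2]
grip_width: 0.0318
```

```bash
python3 - <<'E'
from h import *
st()
E
```

```text
t 2.8667 p [ 0.4268 -0.2795  0.0467] F [-0.3 -0.3  0.2] T [-0.01 -0.11 -0.01] g 0.03184863390464961
[[0.974, 0.226, 0.006], [0.226, -0.974, -0.007], [0.005, 0.008, -1.0]] [-46.5  31.   96.1   0.   52.4 -59.6]
```

step_arm(
  deltas=[
    [[-1,-1.5,5],[0.008,-0.005,0]],
    [[0,0,2],[0,0,0]],
    [[0,0,0],[0,0,0]],
    [[0,0,0],[0,0,0]],
  ],
)

```text
clock: 3.2
tool_pos: [0.426, -0.2785, 0.0411]
ee_rot: [[0.974, 0.227, 0.001], [0.227, -0.974, -0.001], [0.001, 0.001, -1.0]]
ft_force: [-0.7, 0.8, 2.6]
grip_width: 0.0236
```

```bash
python3 - <<'E'
from h import *
st()
E
```

```text
t 3.2 p [ 0.426  -0.2785  0.0411] F [-0.7  0.8  2.6] T [-0.01 -0.06 -0.01] g 0.023615758748455826
[[0.974, 0.227, 0.001], [0.227, -0.974, -0.001], [0.001, 0.001, -1.0]] [-46.5  31.6  96.3  -0.   52.1 -59.6]
```

```bash
python3 - <<'E'
from h import *
R=down(13.5)
plan([.42,-.27,.24],R,6)
plan([.58,-.15,.29],R,5,np.array([.42,-.27,.24]),R)
E
```

```text
6 rows, step mm 33.2 deg 0.07
[[[-0.6,-1.6,-33.1],[0.0002,-0.0001,-0.0012]],[[-0.6,-1.6,-33.1],[0.0002,-0.0001,-0.0012]],[[-0.6,-1.6,-33.1],[0.0002,-0.0001,-0.0012]],[[-0.6,-1.6,-33.1],[0.0002,-0.0001,-0.0012]],[[-0.6,-1.6,-33.1],[0.0002,-0.0001,-0.0012]],[[-0.6,-1.6,-33.1],[0.0002,-0.0001,-0.0012]]]
5 rows, step mm 41.2 deg 0.0
[[[36.7,-15.9,-10.0],[0.0,0.0,0.0]],[[36.7,-15.9,-10.0],[0.0,0.0,0.0]],[[36.7,-15.9,-10.0],[0.0,0.0,0.0]],[[36.7,-15.9,-10.0],[0.0,0.0,0.0]],[[36.7,-15.9,-10.0],[0.0,0.0,0.0]]]
```

step_arm(
  deltas=[
    [[-0.6,-1.6,-15],[0,0,0]],
    [[-0.6,-1.6,-30],[0,0,0]],
    [[-0.6,-1.6,-33],[0,0,0]],
    [[-0.6,-1.6,-33],[0,0,0]],
    [[-0.6,-1.6,-33],[0,0,0]],
    [[-0.6,-1.6,-33],[0,0,0]],
    [[0,0,-15],[0,0,0]],
  ],
)

```text
clock: 3.78
tool_pos: [0.4178, -0.2675, 0.2333]
ee_rot: [[0.974, 0.226, -0.013], [0.226, -0.974, 0.014], [-0.01, -0.017, -1.0]]
ft_force: [-0.3, 0.1, -1.4]
grip_width: 0.0238
```

step_arm(
  deltas=[
    [[30,-13,-10],[0,0,0]],
    [[36.7,-15.9,-10],[0,0,0]],
    [[36.7,-15.9,-10],[0,0,0]],
    [[36.7,-15.9,-10],[0,0,0]],
    [[30,-15,-10],[0,0,0]],
    [[10,-5,-5],[0,0,0]],
    [[0,0,0],[0,0,0]],
  ],
)

```text
clock: 4.37
tool_pos: [0.5817, -0.1446, 0.2894]
ee_rot: [[0.975, 0.221, -0.016], [0.221, -0.975, 0.014], [-0.012, -0.017, -1.0]]
ft_force: [-1.0, 0.7, -2.3]
grip_width: 0.0237
```

```bash
python3 - <<'E'
from h import *
import pickle
s=snap('wrist');st();cv2.imwrite('pics/w3.png',s['color']);pickle.dump(s,open('w3.pkl','wb'))
E
```

```text
t 4.4167 p [ 0.5807 -0.1452  0.2887] F [-0.9 -0.1 -2.5] T [-0.   -0.1  -0.02] g 0.023731571874359557
[[0.975, 0.22, -0.017], [0.221, -0.975, 0.015], [-0.013, -0.018, -1.0]] [-25.5  25.8  59.6   0.3  95.8 -38.2]
```

View pics/w3.png

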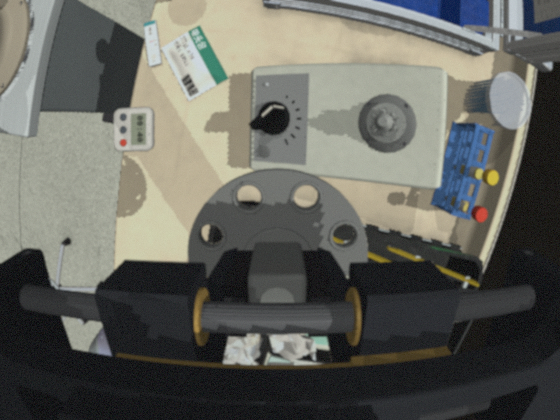

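```bash
cat > fit.py <<'E'
from h import *
import pickle,sys
s=pickle.load(open(sys.argv[1]+'.pkl','rb'));W=world(s,True);c0=s['color']
u0,u1,v0,v1=[int(x) for x in sys.argv[2:6]]
P=W[v0:v1,u0:u1].reshape(-1,3)
Q=P[(P[:,2]>.035)&(P[:,2]<.14)&(P[:,1]<.05)&(P[:,1]>-.15)]
rng=np.random.default_rng(0);best=0
for i in range(800):
    a=Q[rng.choice(len(Q),3,False)];n=np.cross(a[1]-a[0],a[2]-a[0]);n/=np.linalg.norm(n)+1e-12
    if abs(n[2])<.8: continue
    m=abs((Q-a[0])@n)<.002
    if m.sum()>best: best=m.sum();M=m
for _ in range(4):
    I=Q[M];c=I.mean(0);n=np.linalg.svd(I-c,full_matrices=False)[2][2];n*=np.sign(n[2]);M=abs((Q-c)@n)<.003
print('n',n,'tilt',np.degrees(np.arccos(n[2])),'yaw',np.degrees(np.arctan2(-n[1],-n[0])),len(I),'rms',((I-c)@n).std())
rect=cv2.minAreaRect((I[:,:2]*1000).astype(np.float32));print(rect)
yaw=np.arctan2(-n[1],-n[0])
xs=np.array([np.cos(yaw)*n[2],np.sin(yaw)*n[2],np.sqrt(1-n[2]**2)]);ys=np.cross(n,xs)
E=np.stack([xs,ys,n]);loc=(P-c)@E.T*1000
print('c',c)
for nm,sel in dict(up=(loc[:,0]>-20)&(loc[:,0]<90),low=(loc[:,0]<-40)&(loc[:,0]>-125)).items():
    L=loc[sel&(abs(loc[:,1])<50)]
    for lo in range(4,48,2):
        q=L[(L[:,2]>=lo)&(L[:,2]<lo+2)]
        if len(q)>5:
            ce,r=cv2.minEnclosingCircle(q[:,:2].astype(np.float32))
            print(nm,lo,len(q),'mean',np.round(q.mean(0),1),'circ',np.round(ce,1),round(r,1),'W',np.round(c+np.array([*ce,q[:,2].mean()])/1000@E,4))
E
python3 fit.py w3 225 450 50 195
python3 - <<'E'
from h import *
import pickle
c=pickle.load(open('w3.pkl','rb'))['color']
cv2.imwrite('pics/z3.png',cv2.resize(c[60:195,240:450],None,fx=3.8,fy=3.8,interpolation=cv2.INTER_CUBIC))
E
```

```text
n [-0.40911622 -0.07838924  0.90910893] tilt 24.617498924147743 yaw 10.846767127431711 18399 rms 0.0010058567022194626
((627.54248046875, -53.92823791503906), (201.70706176757812, 128.46119689941406), 11.093957901000977)
c [ 0.63474876 -0.05202488  0.08957488]
up 4 693 mean [43.3 -0.4  4.9] circ [41.2 -0.1] 29.2 W [ 0.6696 -0.0455  0.1112]
up 6 66 mean [44.6  0.5  6.4] circ [40.2  1.9] 26.6 W [ 0.6677 -0.0438  0.1122]
up 10 343 mean [42.  -1.  11.4] circ [41.5 -0.1] 20.5 W [ 0.6672 -0.046   0.1172]
up 12 357 mean [43.  -0.6 12.7] circ [41.2 -0.1] 20.3 W [ 0.6664 -0.046   0.1183]
up 14 25 mean [46.   1.8 14.8] circ [43.5  0.3] 17.9 W [ 0.6674 -0.0455  0.1211]
up 20 8 mean [46.1 -3.9 21.2] circ [43.  -2.7] 11.9 W [ 0.665  -0.049   0.1268]
up 22 13 mean [45.   2.5 23.2] circ [41.7 -0.4] 13.8 W [ 0.6625 -0.0471  0.1281]
up 24 9 mean [45.3 -3.7 24.6] circ [42.4 -1.9] 13.7 W [ 0.6629 -0.0486  0.1296]
up 26 14 mean [46.  -3.9 27.3] circ [41.4 -0.7] 13.6 W [ 0.6606 -0.0478  0.1316]
up 28 115 mean [41.4 -0.6 29.2] circ [41.2 -0.4] 13.7 W [ 0.6597 -0.0477  0.1333]
up 30 87 mean [42.1 -0.8 30.8
[... 1064 characters left out ...]
9]
low 20 20 mean [-82.9  -2.6  21. ] circ [-85.5  -0.3] 17.4 W [ 0.5499 -0.0686  0.073 ]
low 22 20 mean [-80.7  -1.9  23.2] circ [-83.8  -2.5] 16.9 W [ 0.5509 -0.0707  0.0758]
low 24 12 mean [-82.8  -3.9  24.7] circ [-83.3  -4.2] 14.2 W [ 0.5511 -0.0723  0.0773]
low 26 27 mean [-80.5  -0.8  26.8] circ [-84.9  -0.5] 17.6 W [ 0.5481 -0.0691  0.0785]
low 28 25 mean [-78.8   0.9  29.1] circ [-83.2  -0.6] 16.6 W [ 0.5487 -0.0691  0.0813]
low 30 29 mean [-82.8  -3.   31.1] circ [-84.2  -1.3] 17.6 W [ 0.5471 -0.0701  0.0827]
low 32 114 mean [-84.9  -0.9  33.2] circ [-87.2  -0.2] 18.4 W [ 0.5434 -0.0697  0.0835]
low 34 155 mean [-85.9  -0.2  34.7] circ [-85.9  -0.3] 17.3 W [ 0.5439 -0.0697  0.0853]
```

View pics/z3.png

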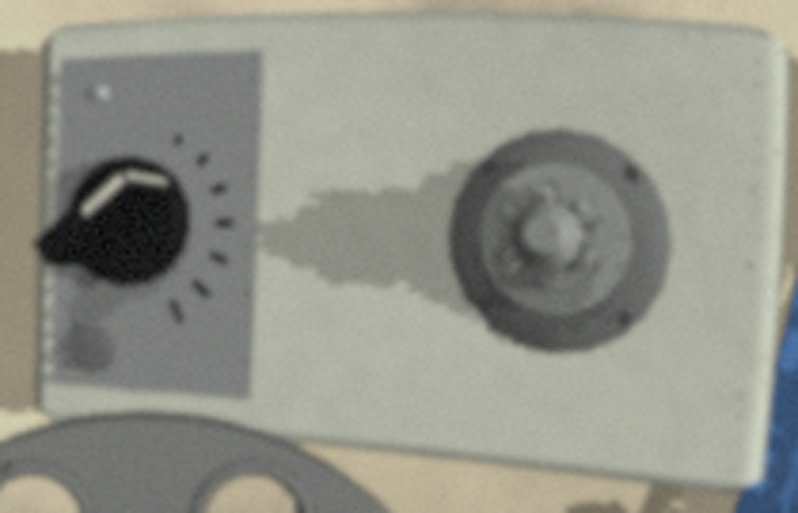

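```bash
cat >> h.py <<'E'
YAW=np.radians(10.95);T=np.radians(25)
N=np.array([-np.sin(T)*np.cos(YAW),-np.sin(T)*np.sin(YAW),np.cos(T)])
XS=np.array([np.cos(T)*np.cos(YAW),np.cos(T)*np.sin(YAW),np.sin(T)]);YS=np.cross(N,XS)
SEAT=np.array([.6664,-.046,.1195])
def tilt(a):  # tool x at angle a deg (about N, from XS)
    a=np.radians(a);x=np.cos(a)*XS+np.sin(a)*YS;z=-N;return np.stack([x,np.cross(z,x),z],1)
def rel(s=None):
    s=s or robot.sense();R=np.array(s['ee_rot']);d=(np.array(s['tool_pos'])-SEAT)*1000
    z=-R[:,2];x=R[:,0]
    F=np.array(s['ft_force']);
    print('t',round(s['clock'],2),'tcp in seat frame (x,y,z mm)',np.round([d@XS,d@YS,d@N],1),'ang',round(np.degrees(np.arctan2(x@YS,x@XS)),1),'tilt err',np.round([np.degrees(z@XS),np.degrees(z@YS)],2),'F seat',np.round([F@XS,F@YS,F@N],1),'T',np.round(s['ft_torque'],2),'g',round(s['grip_width']*1000,1),'q6',round(s['q'][5],1))
E
python3 - <<'E'
from h import *
rel()
plan(SEAT+.11*N,tilt(0),6)
E
```

```text
t 4.42 tcp in seat frame (x,y,z mm) [-21.8 -81.1 196.9] ang 2.0 tilt err [24.92 -1.01] F seat [-1.8  0.  -1.9] T [-0.   -0.1  -0.02] g 23.7 q6 -38.2
6 rows, step mm 20.1 deg 4.31
[[[10.0,-13.0,11.7],[-0.0041,0.0749,0.0045]],[[9.0,-13.1,12.4],[-0.0041,0.0749,0.0045]],[[8.0,-13.2,12.9],[-0.0041,0.0749,0.0045]],[[7.0,-13.3,13.4],[-0.0041,0.0749,0.0045]],[[5.9,-13.4,13.9],[-0.0041,0.0749,0.0045]],[[4.8,-13.4,14.2],[-0.0041,0.0749,0.0045]]]
```

step_arm(
  deltas=[
    [[10,-13,11],[-0.004,0.075,0.05]],
    [[9,-13,11],[-0.004,0.075,0.05]],
    [[8,-13,12],[-0.004,0.075,0.05]],
    [[7,-13.3,12],[-0.004,0.075,0.05]],
    [[6,-13.4,12],[-0.004,0.075,0.05]],
    [[5,-13.4,12],[-0.004,0.075,0.05]],
    [[0,0,0],[0,0,0]],
  ],
)

```text
clock: 5.0
tool_pos: [0.6233, -0.0644, 0.2189]
ee_rot: [[0.9, -0.1, 0.425], [-0.117, -0.993, 0.014], [0.42, -0.062, -0.905]]
ft_force: [-0.4, 0.8, -2.3]
grip_width: 0.0243
```

```bash
python3 - <<'E'
from h import *
import pickle
s=snap('wrist');st();cv2.imwrite('pics/w4.png',s['color']);pickle.dump(s,open('w4.pkl','wb'))
rel()
a=-27
plan(SEAT+.085*N,tilt(a),4)
E
```

```text
t 5.05 p [ 0.6236 -0.0656  0.2201] F [-1.   0.9 -2. ] T [-0.11  0.28  0.03] g 0.02321347844097558
[[0.901, -0.098, 0.423], [-0.114, -0.993, 0.013], [0.419, -0.06, -0.906]] [-20.6  21.1  82.9  11.6  53.2 -19.3]
t 5.05 tcp in seat frame (x,y,z mm) [  1.  -11.1 110.5] ang -16.5 tilt err [0.23 3.86] F seat [-1.6  1.  -1.5] T [-0.11  0.28  0.03] g 23.2 q6 -19.3
4 rows, step mm 7.0 deg 2.8
[[[-1.1,-3.0,6.2],[0.016,-0.0053,0.0458]],[[-1.2,-2.9,6.2],[0.016,-0.0053,0.0458]],[[-1.3,-2.7,6.3],[0.016,-0.0053,0.0458]],[[-1.4,-2.5,6.3],[0.016,-0.0053,0.0458]]]
```

View pics/w4.png

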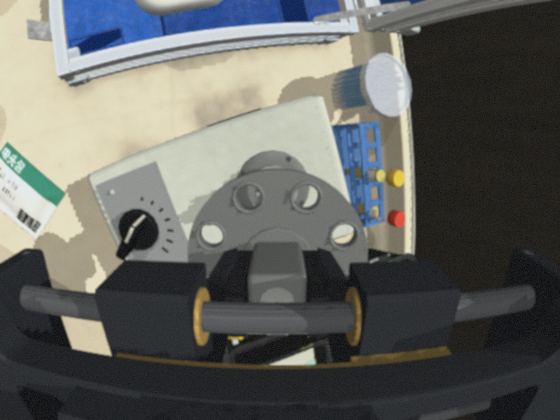

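The carrier is over the rotator and hides the shaft from the wrist camera. I'll align it square to the shaft.

step_arm(
  deltas=[
    [[-1,-3,6],[0.017,-0.005,0.046]],
    [[-1,-3,6],[0.017,-0.005,0.046]],
    [[-1,-3,6],[0.017,-0.005,0.046]],
    [[-1,-2.7,6],[0.017,-0.005,0.046]],
    [[0,0,0],[0,0,0]],
  ],
)

```text
clock: 5.47
tool_pos: [0.6293, -0.0595, 0.1986]
ee_rot: [[0.881, -0.239, 0.408], [-0.297, -0.951, 0.083], [0.369, -0.194, -0.909]]
ft_force: [0.1, -0.7, -2.0]
grip_width: 0.0235
```

```bash
python3 - <<'E'
from h import *
rel()
plan(SEAT+.074*N,tilt(-27),2)
E
```

```text
t 5.47 tcp in seat frame (x,y,z mm) [-1.9 -6.2 88.2] ang -27.3 tilt err [ 0.37 -0.21] F seat [-0.9 -0.7 -1.8] T [-0.08  0.28  0.05] g 23.5 q6 -12.4
2 rows, step mm 7.8 deg 0.26
[[[-0.5,-3.2,7.1],[-0.0002,0.0037,-0.0026]],[[-0.5,-3.2,7.1],[-0.0002,0.0037,-0.0026]]]
```

step_arm(
  deltas=[
    [[-0.5,-3.3,6],[0,0.004,0]],
    [[-0.5,-3,3],[0,0.003,0]],
    [[0,0,0],[0,0,0]],
  ],
)

```text
clock: 5.72
tool_pos: [0.6336, -0.0553, 0.1917]
ee_rot: [[0.879, -0.238, 0.414], [-0.294, -0.953, 0.077], [0.376, -0.19, -0.907]]
ft_force: [0.5, -0.2, -1.6]
grip_width: 0.0239
```

```bash
python3 - <<'E'
from h import *
rel()
import pickle
s=snap('side');cv2.imwrite('pics/s5.png',cv2.resize(s['color'][160:300,230:420],None,fx=4,fy=4,interpolation=cv2.INTER_CUBIC));pickle.dump(s,open('s5.pkl','wb'))
s=snap('wrist');cv2.imwrite('pics/w5.png',s['color']);pickle.dump(s,open('w5.pkl','wb'))
rel()
plan(SEAT+.066*N,tilt(-27),2)
E
```

```text
t 5.72 tcp in seat frame (x,y,z mm) [-0.2 -2.9 79.8] ang -27.1 tilt err [0.09 0.17] F seat [-0.2 -0.3 -1.6] T [-0.08  0.29  0.  ] g 23.9 q6 -12.1
t 5.82 tcp in seat frame (x,y,z mm) [-0.1 -2.9 80.1] ang -27.1 tilt err [0.06 0.17] F seat [-0.6 -0.4 -1.5] T [-0.04  0.3  -0.  ] g 23.5 q6 -12.1
2 rows, step mm 7.2 deg 0.11
[[[-0.7,-1.3,7.1],[0.0015,-0.0002,-0.0011]],[[-0.6,-1.3,7.1],[0.0015,-0.0002,-0.0011]]]
```

View pics/s5.png

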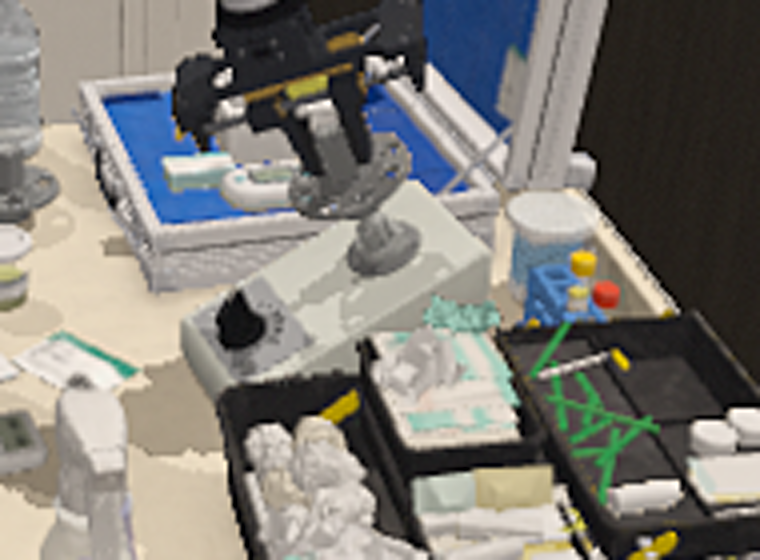

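```bash
python3 - <<'E'
from h import *
import pickle
s=pickle.load(open('s5.pkl','rb'));f=210/np.tan(np.radians(s['fovy'])/2)
K=np.array([[f,0,s['cx']],[0,f,s['cy']],[0,0,1]])
def pr(X): return cv2.projectPoints(np.array(X,float).reshape(-1,3),s['rvec'],s['tvec'],K,None)[0].reshape(-1,2)
sc=5;img=cv2.resize(s['color'][180:260,270:390],None,fx=sc,fy=sc,interpolation=cv2.INTER_CUBIC)
def dr(X,col):
    q=((pr(X)-[270,180]+.5)*sc).astype(np.int32);cv2.polylines(img,[q.reshape(-1,1,2)],False,col,1)
t=np.linspace(0,2*np.pi,60)
st_=robot.sense();p=np.array([ .6336,-.0553,.1917])
def circ(c,r): return c+r*(np.cos(t)[:,None]*XS+np.sin(t)[:,None]*YS)
dr(circ(SEAT,.0205),(0,0,255));dr([SEAT,SEAT+.025*N],(0,0,255))
o=p-.041*N
dr(circ(o,.019),(0,255,0));dr(circ(o+.032*N,.048),(0,255,0));dr([o,o+.072*N],(0,255,0))
cv2.imwrite('pics/s5o.png',img)
W=world(s)
P=W[180:235,270:390].reshape(-1,3)
d=(P-SEAT)*1000;L=np.stack([d@XS,d@YS,d@N],1)
for a,b in((68,74),):
    q=L[(L[:,2]>a)&(L[:,2]<b)&(np.hypot(L[:,0],L[:,1])<70)]
    print(len(q),cv2.minEnclosingCircle(q[:,:2].astype(np.float32)),np.round(q.min(0),1),q.max(0))
s=pickle.load(open('w5.pkl','rb'));W=world(s,True);P=W.reshape(-1,3);d=(P-SEAT)*1000;L=np.stack([d@XS,d@YS,d@N],1)
q=L[(s['range_z'].ravel()>0)&(np.hypot(L[:,0],L[:,1])<75)]
print(np.histogram(q[:,2],bins=np.arange(0,120,4)))
q=q[(q[:,2]>64)&(q[:,2]<76)];c=q.mean(0);n=np.linalg.svd(q-c,full_matrices=False)[2][2];print(len(q),c,n*np.sign(n[2]),cv2.minEnclosingCircle(q[:,:2].astype(np.float32)))
E
```

```text
296 ((0.933861255645752, -2.7141010761260986), 49.42748260498047) [-45.8 -51.7  68.1] [48.06022247 42.1645581  73.98819933]
(array([    0,     0,     0,     0,     0,     0,     0,     0,     0,
           0,     0,     0,     0,     0,     0,    16,   429, 10127,
         155,   197,   324,   384,   399,   429,   478,   642,   731,
        1924,   336]), array([  0,   4,   8,  12,  16,  20,  24,  28,  32,  36,  40,  44,  48,
        52,  56,  60,  64,  68,  72,  76,  80,  84,  88,  92,  96, 100,
       104, 108, 112, 116]))
10711 [ 8.14197007 17.28934337 69.55712537] [0.00318934 0.01422974 0.99989367] ((-2.2745397090911865, -2.875077724456787), 48.36887741088867)
```

View pics/s5o.png

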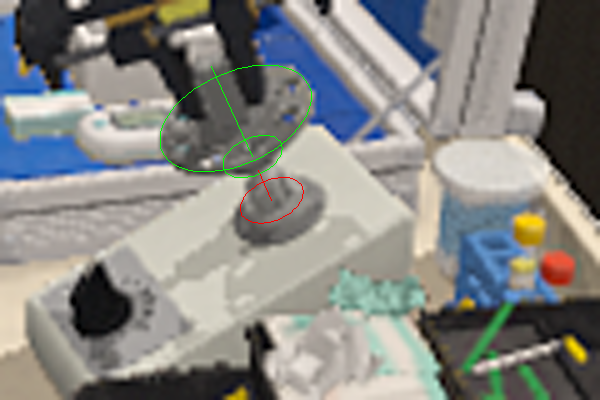

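View pics/w5.png

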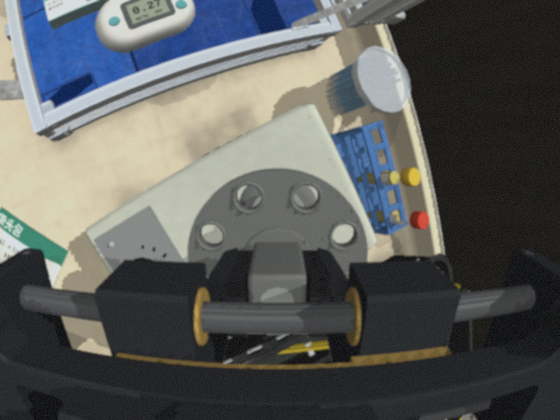

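The overlay agrees with the side view to within about 3 mm. I'll centre the carrier and lower it onto the nose.

step_arm(
  deltas=[
    [[-0.5,-2.8,5],[0.002,0,0]],
    [[0,0,5],[0,0,0]],
    [[0,0,5],[0,0,0]],
    [[0,0,0],[0,0,0]],
  ],
)

```text
clock: 6.15
tool_pos: [0.6408, -0.0508, 0.1784]
ee_rot: [[0.879, -0.235, 0.416], [-0.292, -0.953, 0.079], [0.378, -0.191, -0.906]]
ft_force: [0.4, 0.7, -1.5]
grip_width: 0.0238
```

```bash
python3 - <<'E'
from h import *
rel()
E
```

```text
t 6.15 tcp in seat frame (x,y,z mm) [ 1.2  0.1 64.4] ang -27.0 tilt err [-0.04  0.1 ] F seat [-0.1  0.6 -1.6] T [-0.09  0.25 -0.04] g 23.8 q6 -12.1
```

step_arm(
  deltas=[
    [[0,0,3],[0,0,0]],
    [[0,0,2],[0,0,0]],
    [[0,0,2],[0,0,0]],
  ],
)

```text
clock: 6.4
tool_pos: [0.6438, -0.0501, 0.1728]
ee_rot: [[0.879, -0.234, 0.416], [-0.291, -0.953, 0.079], [0.379, -0.19, -0.906]]
ft_force: [-22.5, -1.4, 27.8]
grip_width: 0.0234
```

```bash
python3 - <<'E'
from h import *
rel()
E
```

```text
t 6.4 tcp in seat frame (x,y,z mm) [ 1.7  0.2 58. ] ang -26.9 tilt err [-0.07  0.11] F seat [-8.5  2.9 34.6] T [0.14 1.93 0.24] g 23.4 q6 -12.1
```

step_arm(
  deltas=[
    [[-0.9,0.4,-0.3],[0,0,-0.05]],
    [[0,0,0.3],[0,0,-0.05]],
    [[0,0,0.3],[0,0,-0.05]],
  ],
)

```text
clock: 6.65
tool_pos: [0.6432, -0.0504, 0.1734]
ee_rot: [[0.903, -0.096, 0.418], [-0.141, -0.987, 0.078], [0.405, -0.129, -0.905]]
ft_force: [-0.2, 0.3, -1.3]
grip_width: 0.0234
```

```bash
python3 - <<'E'
from h import *
rel()
E
```

```text
t 6.65 tcp in seat frame (x,y,z mm) [ 1.4  0.1 58.8] ang -18.0 tilt err [-0.17  0.18] F seat [-0.7  0.3 -1.1] T [-0.11  0.23 -0.02] g 23.4 q6 -21.1
```

step_arm(
  deltas=[
    [[0,0,1.3],[0,0,-0.02]],
    [[0,0,1.0],[0,0,-0.05]],
    [[0,0,0.8],[0,0,-0.05]],
  ],
)

```text
clock: 6.9
tool_pos: [0.6444, -0.0504, 0.1735]
ee_rot: [[0.907, 0.018, 0.421], [-0.016, -0.997, 0.077], [0.421, -0.076, -0.904]]
ft_force: [-6.4, 0.1, 4.6]
grip_width: 0.0235
```

```bash
python3 - <<'E'
from h import *
rel()
E
```

```text
t 6.9 tcp in seat frame (x,y,z mm) [ 2.5 -0.1 58.4] ang -10.8 tilt err [-0.32  0.25] F seat [-3.7  1.3  6.8] T [0.18 0.78 0.13] g 23.5 q6 -28.3
```

step_arm(
  deltas=[
    [[-0.7,0,0.9],[0.004,-0.005,-0.05]],
    [[-0.4,0,1.0],[0,-0.001,-0.05]],
    [[0,0,1.0],[0,-0.001,-0.05]],
  ],
)

```text
clock: 7.15
tool_pos: [0.6445, -0.0499, 0.173]
ee_rot: [[0.895, 0.161, 0.417], [0.14, -0.987, 0.081], [0.424, -0.014, -0.906]]
ft_force: [-7.9, -0.2, 6.4]
grip_width: 0.0238
```

```bash
python3 - <<'E'
from h import *
rel()
E
```

```text
t 7.15 tcp in seat frame (x,y,z mm) [ 2.5  0.3 57.9] ang -1.9 tilt err [-0.1 -0. ] F seat [-4.4  1.3  9.1] T [0.08 1.06 0.08] g 23.8 q6 -37.3
```

step_arm(
  deltas=[
    [[-1.5,0,0.9],[0,-0.001,-0.05]],
    [[-0.8,0,1.0],[0,-0.001,-0.05]],
    [[-0.3,0,1.0],[0,-0.001,-0.05]],
  ],
)

```text
clock: 7.4
tool_pos: [0.6437, -0.0502, 0.1702]
ee_rot: [[0.859, 0.298, 0.416], [0.292, -0.953, 0.079], [0.42, 0.053, -0.906]]
ft_force: [-0.1, -1.1, -1.7]
grip_width: 0.0236
```

```bash
python3 - <<'E'
from h import *
rel()
E
```

```text
t 7.4 tcp in seat frame (x,y,z mm) [ 0.5  0.2 55.7] ang 7.1 tilt err [-0.03  0.06] F seat [-1.  -1.1 -1.4] T [-0.12  0.21  0.  ] g 23.6 q6 -46.4
```

step_arm(
  deltas=[
    [[0,0,2],[0,0,0]],
    [[0,0,2],[0,0,0]],
  ],
)

```text
clock: 7.57
tool_pos: [0.6456, -0.0499, 0.1664]
ee_rot: [[0.859, 0.298, 0.416], [0.292, -0.953, 0.079], [0.42, 0.053, -0.906]]
ft_force: [0.5, -1.0, -1.6]
grip_width: 0.0236
```

```bash
python3 - <<'E'
from h import *
rel()
E
```

```text
t 7.57 tcp in seat frame (x,y,z mm) [ 0.6  0.1 51.4] ang 7.1 tilt err [-0.05  0.07] F seat [-0.4 -1.1 -1.5] T [-0.1   0.21 -0.  ] g 23.6 q6 -46.4
```

It has meshed and is sliding freely, so I'll push on.

step_arm(
  deltas=[
    [[0,0,3],[0,0,0]],
    [[0,0,3],[0,0,0]],
    [[0,0,2],[0,0,0]],
    [[0,0,1],[0,0,0]],
  ],
)

```text
clock: 7.9
tool_pos: [0.6498, -0.0491, 0.1566]
ee_rot: [[0.861, 0.294, 0.415], [0.288, -0.954, 0.08], [0.42, 0.051, -0.906]]
ft_force: [0.6, -0.2, -1.7]
grip_width: 0.0235
```

```bash
python3 - <<'E'
from h import *
rel()
E
```

```text
t 7.9 tcp in seat frame (x,y,z mm) [ 0.4  0.1 40.7] ang 6.8 tilt err [-0.01  0.05] F seat [-0.2 -0.3 -1.7] T [-0.05  0.17 -0.01] g 23.5 q6 -46.2
```

step_arm(
  deltas=[
    [[0,0,1],[0,0,0]],
    [[0,0,1],[0,0,0]],
    [[0,0,1],[0,0,0]],
  ],
)

```text
clock: 8.15
tool_pos: [0.65, -0.0491, 0.1566]
ee_rot: [[0.861, 0.294, 0.415], [0.288, -0.954, 0.079], [0.419, 0.052, -0.906]]
ft_force: [-8.3, -1.2, 6.4]
grip_width: 0.0238
```

```bash
python3 - <<'E'
from h import *
rel()
E
```

```text
t 8.15 tcp in seat frame (x,y,z mm) [ 0.5  0.1 40.6] ang 6.9 tilt err [-0.   0.1] F seat [-4.9  0.4  9.3] T [-0.1   0.91  0.04] g 23.8 q6 -46.2
```

Contact on the collar at 40.6 mm. One firm push, then release.

step_arm(
  deltas=[
    [[-0.3,0,1.5],[0,0,0]],
    [[-0.3,0,1.5],[0,0,0]],
    [[-0.2,0,1.0],[0,0,0]],
  ],
)

```text
clock: 8.4
tool_pos: [0.6499, -0.0491, 0.1565]
ee_rot: [[0.86, 0.294, 0.417], [0.289, -0.954, 0.078], [0.421, 0.054, -0.906]]
ft_force: [-5.6, -0.6, 3.0]
grip_width: 0.0239
```

```bash
python3 - <<'E'
from h import *
rel()
E
```

```text
t 8.4 tcp in seat frame (x,y,z mm) [ 0.5  0.1 40.7] ang 6.9 tilt err [-0.1   0.16] F seat [-3.8  0.5  5.1] T [-0.03  0.71  0.  ] g 23.9 q6 -46.3
```

step_arm(
  deltas=[
    [[0,0,-0.3],[0,0,0]],
    [[0,0,0],[0,0,0]],
    [[0,0,0],[0,0,0]],
    [[0,0,0],[0,0,0]],
    [[0,0,0],[0,0,0]],
  ],
  gripper=60,
)

```text
clock: 8.82
tool_pos: [0.6507, -0.0494, 0.1581]
ee_rot: [[0.859, 0.293, 0.42], [0.288, -0.955, 0.077], [0.424, 0.055, -0.904]]
ft_force: [0.2, 0.4, 0.2]
grip_width: 0.0552
```

```bash
python3 - <<'E'
from h import *
rel()
E
```

```text
t 8.82 tcp in seat frame (x,y,z mm) [ 1.7 -0.3 41.8] ang 6.9 tilt err [-0.28  0.25] F seat [0.3 0.4 0. ] T [-0.05  0.16 -0.02] g 55.2 q6 -46.2
```

step_arm(
  deltas=[
    [[0,0,-12],[0,0,0]],
    [[0,0,-25],[0,0,0]],
    [[0,0,-35],[0,0,0]],
    [[0,0,-35],[0,0,0]],
    [[-25,0,-20],[0,0,0]],
    [[-30,0,0],[0,0,0]],
    [[0,0,0],[0,0,0]],
  ],
)

```text
clock: 9.4
tool_pos: [0.5451, -0.0752, 0.257]
ee_rot: [[0.858, 0.295, 0.42], [0.291, -0.954, 0.076], [0.423, 0.057, -0.904]]
ft_force: [0.6, 0.6, -0.6]
grip_width: 0.0601
```

```bash
python3 - <<'E'
from h import *
import pickle
s=snap('wrist');rel();cv2.imwrite('pics/w6.png',s['color']);pickle.dump(s,open('w6.pkl','wb'))
W=world(s,True);P=W.reshape(-1,3);d=(P-SEAT)*1000;L=np.stack([d@XS,d@YS,d@N],1)
ok=(s['range_z'].ravel()>0)&(np.hypot(L[:,0],L[:,1])<60)&(L[:,2]<90)
q=L[ok];print(np.histogram(q[:,2],bins=np.arange(-20,92,4)))
for lo,hi in((27,37),(67,77)):
    e=q[(q[:,2]>lo)&(q[:,2]<hi)]
    if len(e)>20:
        c=e.mean(0);n=np.linalg.svd(e-c,full_matrices=False)[2][2];print(len(e),c,n*np.sign(n[2]),cv2.minEnclosingCircle(e[:,:2].astype(np.float32)))
E
```

```text
t 9.45 tcp in seat frame (x,y,z mm) [-52.2  -6.3 178. ] ang 7.0 tilt err [-0.46  0.4 ] F seat [1.5 0.5 0.5] T [-0.08  0.05  0.01] g 59.7 q6 -51.6
(array([   6, 2846,  105,    0,    0,    0,    0,    0,    0,    0,    2,
        132, 5504,  229,   44,   32,   44,   43,   47,   45,   47,   63,
        747,    5,    0,    0,    0]), array([-20, -16, -12,  -8,  -4,   0,   4,   8,  12,  16,  20,  24,  28,
        32,  36,  40,  44,  48,  52,  56,  60,  64,  68,  72,  76,  80,
        84,  88]))
5781 [-3.60869089  2.58638563 30.44614742] [-2.79103000e-03 -3.82620719e-04  9.99996032e-01] ((-1.4615272283554077, -0.3250417411327362), 48.63212203979492)
776 [-2.2596908   0.86776871 70.05403997] [-0.02645097  0.01428623  0.99954802] ((-1.8061457872390747, 0.4820304214954376), 15.542129516601562)
```

View pics/w6.png

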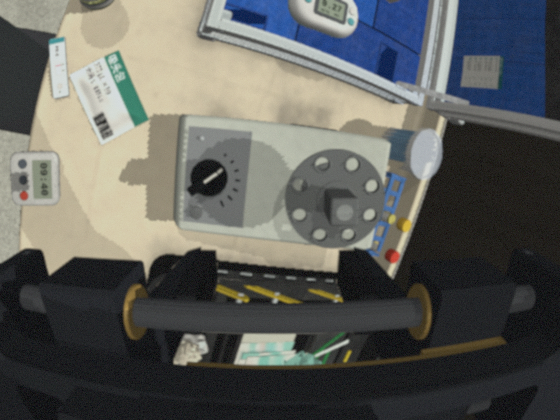

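```bash
python3 - <<'E'
from h import *
import pickle
s=pickle.load(open('w6.pkl','rb'));c=s['color']
cv2.imwrite('pics/z6.png',cv2.resize(c[125:235,170:260],None,fx=5.4,fy=5.4,interpolation=cv2.INTER_CUBIC))
E
python3 fit.py w6 175 280 110 245 | grep -v up
```

```text
n [-0.40622117 -0.07874057  0.9103759 ] tilt 24.44265002534947 yaw 10.969984537203285 10181 rms 0.0010175783455200372
((579.5415649414062, -63.14441680908203), (104.78199768066406, 128.47918701171875), 11.628634452819824)
c [ 0.57963105 -0.06134551  0.06388586]
low 4 13 mean [-41.9 -24.    5.1] circ [-40.3 -18.1] 28.1 W [ 0.545  -0.0865  0.0519]
low 6 34 mean [-42.3  -0.1   7.2] circ [-41.2   0. ] 9.1 W [ 0.5398 -0.069   0.0534]
low 8 24 mean [-41.7  -0.1   8.6] circ [-41.5  -0.3] 6.6 W [ 0.5391 -0.0695  0.0546]
```

View pics/z6.png

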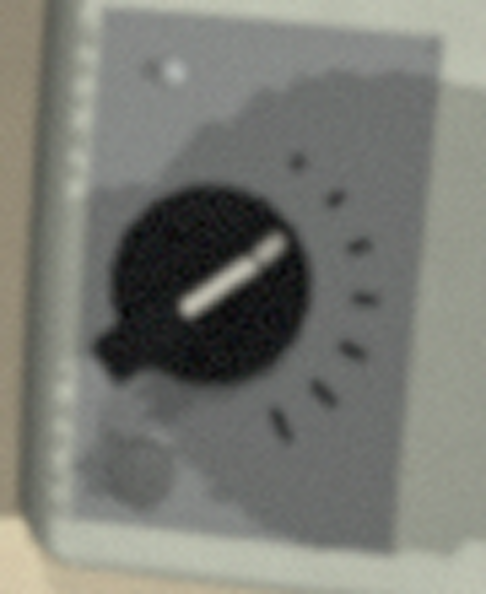

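```bash
python3 - <<'E'
from h import *
import pickle
for n in('top0','w3','w6'):
    s=pickle.load(open(n+'.pkl','rb'));W=world(s,n[0]=='w');P=W.reshape(-1,3)[s['range_z'].ravel()>0]
    d=(P-SEAT)*1000;L=np.stack([d@XS+128,d@YS,d@N],1)
    m=(np.hypot(L[:,0],L[:,1])<110)&(L[:,2]>25)&(L[:,2]<90)&(P[:,1]<-.12)&(P[:,2]<.14)
    q=L[m];print(n,len(q)); 
    for x0 in range(-100,100,20):
        e=q[(q[:,0]>=x0)&(q[:,0]<x0+20)]
        if len(e)>3:print(x0,len(e),'y',np.round(np.percentile(e[:,1],[2,98])),'z',np.round(np.percentile(e[:,2],[50,98])))
c=SEAT-.128*XS
plan(c+.070*N,tilt(-50),8)
E
```

```text
top0 25
-40 21 y [-104.  -97.] z [32. 38.]
-20 4 y [-102.  -98.] z [28. 33.]
w3 4
-20 4 y [-98. -97.] z [25. 26.]
w6 31
-60 5 y [-102. -101.] z [34. 36.]
-40 26 y [-102.  -97.] z [33. 35.]
8 rows, step mm 16.5 deg 7.13
[[[-9.4,-2.0,13.4],[0.0005,-0.0013,0.1244]],[[-9.6,-0.9,13.4],[0.0005,-0.0013,0.1244]],[[-9.6,0.3,13.4],[0.0005,-0.0013,0.1244]],[[-9.5,1.5,13.5],[0.0005,-0.0013,0.1244]],[[-9.2,2.7,13.5],[0.0005,-0.0013,0.1244]],[[-8.7,3.8,13.5],[0.0005,-0.0013,0.1244]],[[-8.2,4.9,13.5],[0.0005,-0.0013,0.1244]],[[-7.5,5.9,13.5],[0.0005,-0.0013,0.1244]]]
```

step_arm(
  deltas=[
    [[-9.4,-2,13.4],[0,0,0.124]],
    [[-9.6,-0.9,13.4],[0,0,0.124]],
    [[-9.6,0.3,13.4],[0,0,0.124]],
    [[-9.5,1.5,13.4],[0,0,0.124]],
    [[-9.2,2.7,13.4],[0,0,0.124]],
    [[-8.7,3.8,13.4],[0,0,0.124]],
    [[-8.2,4.9,13.4],[0,0,0.124]],
    [[-7.5,5.9,13.4],[0,0,0.124]],
  ],
  gripper=50,
)

```text
clock: 10.12
tool_pos: [0.5315, -0.0752, 0.1338]
ee_rot: [[0.702, -0.561, 0.439], [-0.649, -0.758, 0.068], [0.295, -0.333, -0.896]]
ft_force: [0.2, 0.2, 0.1]
grip_width: 0.0501
```

```bash
python3 - <<'E'
from h import *
import pickle
s=snap('wrist');rel();cv2.imwrite('pics/w7.png',s['color']);pickle.dump(s,open('w7.pkl','wb'))
W=world(s,True);P=W.reshape(-1,3);d=(P-SEAT)*1000;L=np.stack([d@XS+128,d@YS,d@N],1)
ok=(s['range_z'].ravel()>0)&(np.hypot(L[:,0],L[:,1])<30)
q=L[ok];print(np.histogram(q[:,2],bins=np.arange(-20,40,3)))
for lo,hi in((-9,-1),(16,26)):
    e=q[(q[:,2]>lo)&(q[:,2]<hi)]
    if len(e)>20: print(len(e),e.mean(0),cv2.minEnclosingCircle(e[:,:2].astype(np.float32)),cv2.minAreaRect(e[:,:2].astype(np.float32)))
c=SEAT-.128*XS
plan(c+.04*N,tilt(-50),3)
E
```

```text
t 10.17 tcp in seat frame (x,y,z mm) [-121.5   -2.2   69.1] ang -50.9 tilt err [-1.13  0.8 ] F seat [-2.3  0.7 -2.5] T [-0.05  0.27  0.05] g 49.8 q6 -6.1
(array([   0,   42, 2382,   67,  625,  876,   15,   17,   15,   15,   19,
         18,   52,  693,   86,    0,    0,    0,    0]), array([-20, -17, -14, -11,  -8,  -5,  -2,   1,   4,   7,  10,  13,  16,
        19,  22,  25,  28,  31,  34,  37]))
1519 [ 1.50930197  0.94737929 -4.93290703] ((-0.18336211144924164, -0.3326449692249298), 20.02701759338379) ((0.6345711946487427, -0.014026641845703125), (38.333335876464844, 39.13870620727539), 40.00550079345703)
831 [ 1.13289931  0.48885967 20.86468076] ((0.38973087072372437, -0.13332504034042358), 18.167057037353516) ((0.32550907135009766, 0.008908271789550781), (36.200843811035156, 9.784479141235352), 39.33424758911133)
3 rows, step mm 10.0 deg 0.55
[[[-2.2,1.3,9.6],[-0.0021,-0.0078,-0.0051]],[[-2.1,1.3,9.7],[-0.0021,-0.0078,-0.0051]],[[-2.0,1.2,9.7],[-0.0021,-0.0078,-0.0051]]]
```

View pics/w7.png

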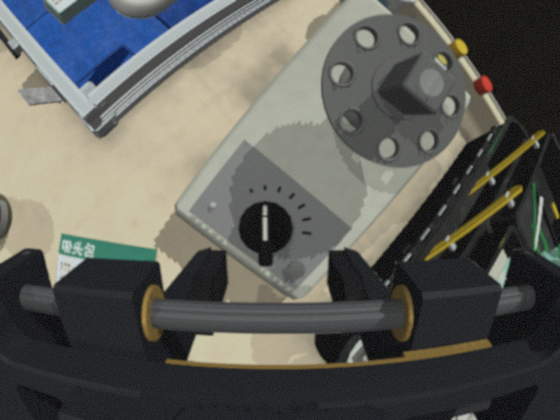

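The bar points at the second mark, at wrist pixel (265,188), and lies square to the jaws. I'll descend over it.

step_arm(
  deltas=[
    [[-2.2,1.3,10],[-0.003,-0.009,-0.005]],
    [[-2.2,1.3,10],[-0.003,-0.009,-0.005]],
    [[-2.1,1.3,10],[-0.003,-0.009,-0.005]],
    [[0,0,8],[0,0,0]],
    [[0,0,0],[0,0,0]],
  ],
)

```text
clock: 10.58
tool_pos: [0.5432, -0.0703, 0.0925]
ee_rot: [[0.725, -0.552, 0.411], [-0.633, -0.77, 0.082], [0.272, -0.32, -0.908]]
ft_force: [-0.5, -0.1, 0.2]
grip_width: 0.0498
```

```bash
python3 - <<'E'
from h import *
rel()
c=SEAT-.128*XS
plan(c+.003*N,tilt(-50.5),3)
E
```

```text
t 10.58 tcp in seat frame (x,y,z mm) [-125.2   -0.4   28.6] ang -49.4 tilt err [ 0.2  -0.12] F seat [-0.4 -0.   0.4] T [-0.07  0.15  0.  ] g 49.8 q6 -8.6
3 rows, step mm 8.6 deg 0.38
[[[-0.7,0.6,8.5],[0.0004,0.0013,0.0065]],[[-0.7,0.6,8.5],[0.0004,0.0013,0.0065]],[[-0.7,0.6,8.5],[0.0004,0.0013,0.0065]]]
```

step_arm(
  deltas=[
    [[-0.9,0.8,8.5],[0,0.001,0.006]],
    [[-0.8,0.8,8.5],[0,0.001,0.006]],
    [[-0.7,0.6,8.5],[0,0.001,0.006]],
    [[0,0,1],[0,0,0]],
  ],
)

```text
clock: 10.92
tool_pos: [0.553, -0.0683, 0.0657]
ee_rot: [[0.713, -0.564, 0.416], [-0.647, -0.759, 0.079], [0.271, -0.325, -0.906]]
ft_force: [-0.1, -0.4, -0.8]
grip_width: 0.0502
```

```bash
python3 - <<'E'
from h import *
rel()
E
```

```text
t 10.92 tcp in seat frame (x,y,z mm) [-1.275e+02 -3.000e-01  1.000e-01] ang -50.4 tilt err [-0.04  0.09] F seat [-0.5 -0.4 -0.6] T [ 0.04  0.22 -0.06] g 50.2 q6 -10.1
```

step_arm(
  deltas=[
    [[0,0,-1.5],[0,0,0]],
    [[0,0,0],[0,0,0]],
    [[0,0,0],[0,0,0]],
    [[0,0,0],[0,0,0]],
    [[0,0,0],[0,0,0]],
    [[0,0,0],[0,0,0]],
    [[0,0,0],[0,0,0]],
  ],
  gripper=0,
  grip_force=25,
)

```text
clock: 11.5
tool_pos: [0.5531, -0.0691, 0.0679]
ee_rot: [[0.712, -0.564, 0.418], [-0.646, -0.759, 0.077], [0.274, -0.325, -0.905]]
ft_force: [6.5, -3.2, -4.3]
grip_width: 0.01
```

```bash
python3 - <<'E'
from h import *
rel()
E
```

```text
t 11.5 tcp in seat frame (x,y,z mm) [-126.6   -1.2    2.1] ang -50.4 tilt err [-0.15  0.21] F seat [ 3.4 -4.4 -6.4] T [-0.42 -0.27 -0.12] g 10.0 q6 -10.0
```

step_arm(
  deltas=[
    [[0,0,0.5],[0,0,0.09]],
    [[0,0,0.5],[0,0,0.09]],
    [[0,0,0.3],[0,0,0.09]],
    [[0,0,0.3],[0,0,0.09]],
  ],
)

```text
clock: 11.83
tool_pos: [0.5533, -0.0692, 0.0679]
ee_rot: [[0.459, -0.784, 0.419], [-0.878, -0.473, 0.077], [0.138, -0.403, -0.905]]
ft_force: [0.5, -1.8, 1.2]
grip_width: 0.0095
```

```bash
python3 - <<'E'
from h import *
rel()
E
```

```text
t 11.83 tcp in seat frame (x,y,z mm) [-126.5   -1.3    2. ] ang -71.6 tilt err [-0.18  0.24] F seat [ 0.6 -1.9  1.1] T [-0.14  0.2   0.24] g 9.5 q6 11.3
```

step_arm(
  deltas=[
    [[0,0,0.3],[0,0,0.098]],
    [[0,0,0.3],[0,0,0.098]],
    [[0,0,0.3],[0,0,0.098]],
    [[0,0,0.3],[0,0,0.098]],
    [[0,0,0.3],[0,0,0.098]],
    [[0,0,0.3],[0,0,0.098]],
    [[0,0,0.3],[0,0,0.098]],
  ],
)

```text
clock: 12.42
tool_pos: [0.5533, -0.0695, 0.0679]
ee_rot: [[-0.171, -0.891, 0.419], [-0.972, 0.222, 0.076], [-0.161, -0.395, -0.905]]
ft_force: [-2.2, -0.4, 2.3]
grip_width: 0.01
```

```bash
python3 - <<'E'
from h import *
rel()
E
```

```text
t 12.42 tcp in seat frame (x,y,z mm) [-126.5   -1.6    2. ] ang -112.8 tilt err [-0.23  0.3 ] F seat [-1.  -0.   3.1] T [-0.09  0.4   0.22] g 10.0 q6 52.4
```

step_arm(
  deltas=[
    [[0,0,0],[0,0,-0.03]],
    [[0,0,0],[0,0,0]],
    [[0,0,0],[0,0,0]],
    [[0,0,0],[0,0,0]],
    [[0,0,0],[0,0,0]],
    [[0,0,0],[0,0,0]],
  ],
  gripper=50,
)

```text
clock: 12.92
tool_pos: [0.553, -0.0694, 0.0683]
ee_rot: [[-0.149, -0.895, 0.42], [-0.977, 0.198, 0.076], [-0.151, -0.399, -0.905]]
ft_force: [0.5, 0.9, 0.3]
grip_width: 0.0478
```

```bash
python3 - <<'E'
from h import *
rel()
E
```

```text
t 12.92 tcp in seat frame (x,y,z mm) [-126.5   -1.4    2.5] ang -111.4 tilt err [-0.24  0.29] F seat [ 0.8  0.8 -0. ] T [-0.01  0.23  0.  ] g 47.8 q6 51.0
```

step_arm(
  deltas=[
    [[0,0,-10],[0,0,0]],
    [[0,0,-20],[0,0,0]],
    [[0,0,-30],[0,0,0]],
    [[0,0,-30],[0,0,0]],
    [[0,0,-20],[0,0,0]],
    [[0,0,0],[0,0,0]],
  ],
)

```text
clock: 13.42
tool_pos: [0.5032, -0.0778, 0.1729]
ee_rot: [[-0.15, -0.897, 0.416], [-0.977, 0.199, 0.076], [-0.151, -0.395, -0.906]]
ft_force: [1.5, -0.6, 0.3]
grip_width: 0.0496
```

```bash
python3 - <<'E'
from h import *
import pickle
s=snap('wrist');rel();cv2.imwrite('pics/w8.png',s['color']);pickle.dump(s,open('w8.pkl','wb'))
W=world(s,True);P=W.reshape(-1,3);d=(P-SEAT)*1000;L=np.stack([d@XS+128,d@YS,d@N],1)
ok=(s['range_z'].ravel()>0)
q=L[ok&(np.hypot(L[:,0],L[:,1])<30)]
e=q[(q[:,2]>16)&(q[:,2]<26)];print('bar',len(e),e.mean(0),cv2.minAreaRect(e[:,:2].astype(np.float32)))
q=L[ok&(np.hypot(L[:,0]-128,L[:,1])<60)]
for lo,hi in((27,37),(66,77)):
    e=q[(q[:,2]>lo)&(q[:,2]<hi)]
    if len(e)>20:
        c=e.mean(0);n=np.linalg.svd(e-c,full_matrices=False)[2][2];print(len(e),c,n*np.sign(n[2]),cv2.minEnclosingCircle(e[:,:2].astype(np.float32)))
s=snap('top');cv2.imwrite('pics/t8.png',s['color'])
E
```

```text
t 13.47 tcp in seat frame (x,y,z mm) [-1.285e+02 -1.000e-01  1.173e+02] ang -111.4 tilt err [0.05 0.21] F seat [-0.4 -1.4  0.6] T [0.03 0.15 0.02] g 49.9 q6 56.7
bar 572 [ 0.62380791 -1.23421941 20.83679792] ((0.15003299713134766, -1.0749073028564453), (10.022215843200684, 35.85585403442383), 70.15349578857422)
9288 [123.04329594  -1.05139182  30.33739278] [-4.71336231e-04  3.73017728e-04  9.99999819e-01] ((126.93624877929688, 0.21078307926654816), 48.4075813293457)
1419 [125.68688063  -0.28949969  69.94191058] [-0.03136093 -0.00691369  0.99948421] ((126.25096893310547, -0.1944897621870041), 15.538765907287598)
```

View pics/w8.png

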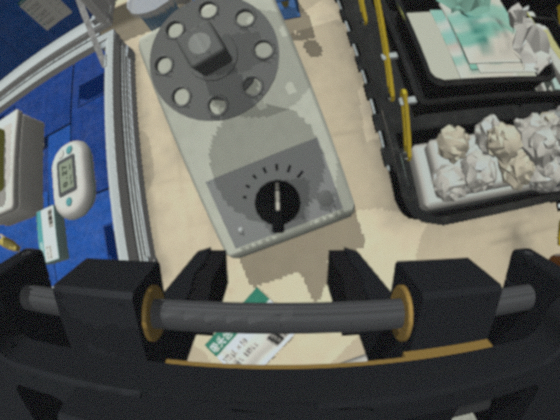

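View pics/t8.png

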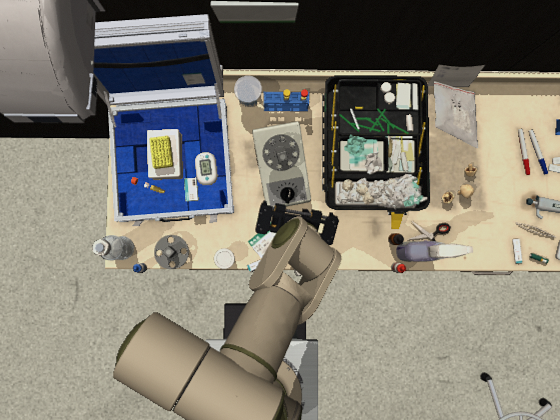

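```bash
python3 - <<'E'
from h import *
print(robot.close_job());rel()
E
```

```text
the job is handed in; nothing more can be done
None
the job is handed in; nothing more can be done
```

The job is handed in at about 13.5 s. The eight-hole carrier is on the rotator's drive shaft, and the speed selector is on its fifth mark. The hand-in gave no verdict.

- **Carrier:** I turned it under a light push until the teeth meshed, after about 34° of turning. The first touch on the shaft pressed harder than intended, about 35 N. I then pushed it about 18 mm further until it stopped on the collar, and let go. In the last wrist picture the disc is square to the shaft within 0.001 rad and about 1 mm off its axis. Its height is within about 1 mm of the fully home height, after allowing for a camera height error of about 1 mm.
- **Selector:** It started on the second mark. I turned it clockwise, and after release it sits at −19.9° from straight up the slope. The fifth mark is at −20°, and the pointer lines up with the fifth tick in the picture.
- **Surroundings:** The last top picture shows the four-hole carrier, the bottles and the cup upright and apparently where they were. I did not measure their positions again. The gripper is open and clear, about 115 mm out from the knob.

One reading disagrees slightly: a plane fit on the small top face of the carrier's grip gave about 0.03 rad of tilt. I trust the disc reading more because it uses far more points.

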